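Take the saddle pattern off the drying rack for its next coat

TASK

Lift the saddle pattern (the U-shaped white foam one with two upright cheeks) up and off its hook on the drying rack and stand it upright in the middle of the round turntable, set down gently rather than dropped. Leave the other two patterns hanging on their hooks.

Things in the scene. Friction and masses are not known exactly. Their poses are not given: they have to be found in the camera images.
- saddle: The pattern to take: white foam, ~90 g, U-shaped: flat foot 56 (x) by 84 (y) by 20 mm, an upright cheek 18 mm thick at each y end, 62 mm tall; between them a pale plywood stem 24 by 16 mm rises to the hanger head. Hangs upright, underside 80 mm above the table. Origin: centre of the underside; z up; -x is the way the hook's arm points, roughly to the robot.
- hanger (a point): Grip point, 142 mm above saddle's origin, same axes: flat plywood head 44 (y) by 16 (x) mm, 42 mm below to 22 above this point. A slot in it, 24 mm wide, 32 below to 12 above, hangs on a level steel arm 8 mm thick along x, from a crossbar 45 mm behind (+x) to an end 36 mm ahead that turns up 16 mm. To free: raise 25 mm (over 16, under 36), then 60 mm along -x (130 to pass the neighbours). Grip over y from above.
- flange: Bystander pattern, to be left hanging: white foam spool, a short pipe between two round flanges (80 mm wide below, 68 mm above), 60 mm tall, on the same kind of hanger and hook, 120 mm from the next along the rack. Origin: centre of the underside, 80 mm above the table; z up, -x the way the hook points.
- wheel: Bystander pattern, to be left hanging: white foam wheel, a flat disc 84 mm wide and 26 mm thick with a small hub on top, on the same kind of hanger and hook, 120 mm from the next along the rack. Origin: centre of the underside, 80 mm above the table; z up, -x the way the hook points.
- turntable: Round bench turntable, fixed and not turning: flat aluminium disc of 180 mm diameter on a dark foot. Origin: centre of its foot at table height; the disc's flat top is 40 mm above the origin. It stands to the robot's right of the rack, with nothing on it; things beside it are under 90 mm tall.
Mind the look-alikes: they are no part of the job. Leave any pink or yellow look-alike of the saddle alone.

How it is judged:
By the outcome, as a careful person would: the job done as asked, in the order asked, and still so for the second after the job is handed in, with the robot touching nothing.
It also fails if it takes over 42 s, if anything falls off the work surface, if the arm or the gripper's body presses on something with over 40 N, if the wrist force passes 120 N, or if a joint passes its speed limit or range.

ROBOT

A 6-joint arm with a two-finger parallel gripper is mounted at the origin on the work surface. World frame = base frame: x ahead of the robot, y to its left, z up, the work surface at z = 0. Lengths are in mm, angles in degrees, forces in N, time in s.
With the tool pointing down it reaches from about 350 to 725 mm from the base axis. Payload 4.3 kg.
Tool frame: the origin (TCP) lies at the very end of the fingers, on their centre line; the grasp point (between the pads) lies 19 mm behind it (bot.hold_point_z is the distance from the TCP to the grasp point, in mm); z points along the fingers, y is the line along which they close (so a half turn about z gives the same grasp; the last joint's range is limited). The gripper opens to 85 mm and grips with 20 to 120 N. Pads are 22 mm wide; open, the fingers measure 114 mm over their backs; the gripper's body (76 mm by 85 mm) begins 54 mm behind the grasp point. The pads swing forward as they close: fully open they stand 13 mm farther back than shut.
Start: joints at [64.154, 21.618, 4.641, 73.018, 0, 83.68], TCP at [192.197, 541.966, 231.329] pointing down, gripper open.
Joint ranges: [-156.06, 156.06], [-48.1, 94.91], [-58.44, 69.94], [-101.28, 121.22], [-78.64, 73.56], [-180, 180]. Speed limits (degrees/s): [147.25, 147.25, 180, 180, 180, 180].

INTERFACE

Orientations are given as a 3x3 rotation matrix whose columns are the frame's x, y, z axes.
In Python, from station import bot gives the robot as it stands. The module is installed in compiled form; this text tells all that it offers.
- The arm moves only by the tool step_arm, never from a script. Its argument "series" is a list of rows, each a list of 3 entries, a list of its own where there are three numbers: the finger opening in mm, from 0 to 85.4, then the shift along the tool's x, y, z in mm, then the turn about the tool's z in degrees. In form: [[gripper, [x, y, z], twist], ...]. A call has exactly 10 rows; each row is the pose to reach, as a shift and turn from the pose commanded when the call began, along the tool's axes at that moment; what a row does not reach only later rows make up. A row lasts 1/12 s, in which the tool goes at most 41.7 mm and 7.16 degrees, less where a joint would pass 70% of its speed; a pose out of reach is approached as far as the arm can. A call with a gripper value outside its range is refused whole. The fingers move at their own pace and stop on an object; the grip force is fixed at half the most. Time passes only in rows, so rows that repeat a pose let the fingers close, or fill a call up. It gives the time, the measured TCP pose, the force, the opening and the grip force at its end, in the units of the state.
- bot.get_obs(): the state, without advancing time (a new reading comes with each control period).
- bot.snapshot(name): name is "scene" or "side" or "wrist"; returns the picture (400x640x3 uint8, blue, green, red); there is no depth.
- bot.camera_model(name): a dict with "mtx" (3x3 intrinsics, pixels), "rvec" (rotation vector, rad) and "tvec" (3), from world to camera coordinates, as OpenCV has them; the wrist camera has in their place "tool_from_camera" (4x4, takes a point from camera to tool coordinates, whose origin is the TCP and whose axes are the flange's). Camera axes: x right, y down, z forward; pixel columns grow to the right and rows downward; lengths in mm; the calibration is good to about 2 mm. A picture is of the moment at which its call begins: read the wrist's pose just before it. camera_model takes no time and is no camera call.
- bot.job_done(): hands the job in; it is judged then, once.
The state is a dict: "t": time; "joint_positions": joint angles; "qvel": joint speeds; "effort": joint torques, N m; "ee_pos": TCP position; "tool_rot": TCP orientation; "force": force on the tool from outside, world axes, zero at the start; "ft_torque": the same for the moment, N m; "grip_width": finger opening in mm; "finger_force": force on a finger pad.
Only numpy, scipy, OpenCV 4.12 (cv2) and the standard library are available. Lean on these libraries where they do the work, as an engineer would, in place of code of your own. Each camera call takes 0.05 s, during which the arm holds its last target. There are 200 camera calls.

## Working session

There is one attempt and no reset: what is moved stays moved. The work goes in short steps, Python scripts to look and compute and a tool call to move; the robot and the scene stay as the last step left them, time stands still between calls to the robot, and variables do not carry over. Pictures are saved under pics/ and viewed, at most 10 in all, crops included, and the job is handed in when it is done.

Besides the shell and the picture viewer there is one more tool, called after ">>>" as name(argument=value, ...) on one line, values as JSON. step_arm: Moves the arm, as the interface text tells. Its arguments: {"type":"object","properties":{"series":{"type":"array"}},"required":["series"]}

```bash
mkdir -p pics
python3 - <<'E'
from station import bot
import cv2
for n in("scene","side"):
    cv2.imwrite(f"pics/{n}0.png",bot.snapshot(n)); print(n,bot.camera_model(n))
o=bot.get_obs();print(o)
print(bot.camera_model("wrist"))
E
```

```text
scene {'mtx': array([[368.62672181,   0.        , 324.47498415],
       [  0.        , 368.62672181, 204.31214755],
       [  0.        ,   0.        ,   1.        ]]), 'rvec': array([ 1.81444381,  1.70555031, -0.70272692]), 'tvec': array([-105.43130443, -252.20454244, 1485.94972536])}
side {'mtx': array([[416.835637  ,   0.        , 317.30906081],
       [  0.        , 416.835637  , 209.7257207 ],
       [  0.        ,   0.        ,   1.        ]]), 'rvec': array([ 0.26668868, -2.86588157,  1.1112686 ]), 'tvec': array([ 525.54914139,  141.23037576, 1270.90445543])}
{'t': 0.1, 'joint_positions': array([6.41546118e+01, 2.16576586e+01, 4.57138147e+00, 7.30159318e+01,
       1.92559025e-03, 8.36803611e+01]), 'qvel': array([-0.01726359, -0.09253453,  0.14734933,  0.00957238, -0.08687059,
       -0.0657231 ]), 'effort': array([ 1.13798425e-03, -4.64695323e+01,  2.70580637e+01,  1.20302662e-02,
       -1.42238209e-04,  6.35226186e-06]), 'ee_pos': array([191.91986075, 541.43004321, 230.46016046]), 'tool_rot': array([[-9.42491277e-01,  3.34229771e-01, -8.07919002e-04],
       [ 3.34230668e-01,  9.42489963e-01, -1.59079538e-03],
       [ 2.29764375e-04, -1.76934208e-03, -9.99998408e-01]]), 'force': array([-0.4419267 ,  0.70399616,  0.59269432]), 'ft_torque': array([-0.04685069, -0.00705018, -0.04562823]), 'finger_force': 0.0, 'grip_width': 85.28045527760726}
{'mtx': array([[301.00822666,   0.        , 318.66755931],
       [  0.        , 301.00822666, 202.36031492],
       [  0.        ,   0.        ,   1.        ]]), 'tool_from_camera': array([[ 8.18430813e-04, -9.51746935e-01, -3.06882881e-01,
         7.79214393e+01],
       [ 9.99999391e-01,  1.00607525e-03, -4.53263207e-04,
        -2.43799460e-01],
       [ 7.40139138e-04, -3.06882323e-01,  9.51747179e-01,
        -1.43077166e+02],
       [ 0.00000000e+00,  0.00000000e+00,  0.00000000e+00,
         1.00000000e+00]])}
```

View pics/scene0.png

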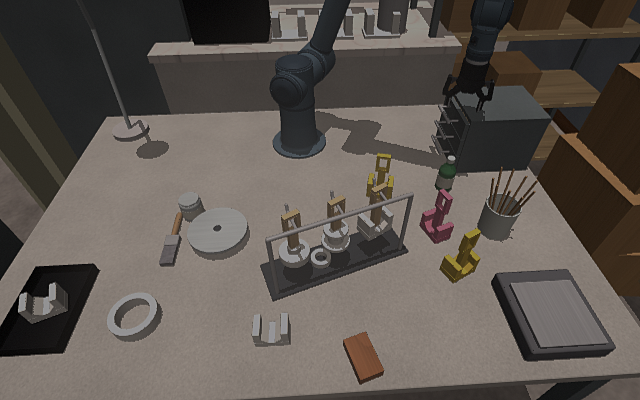

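View pics/side0.png

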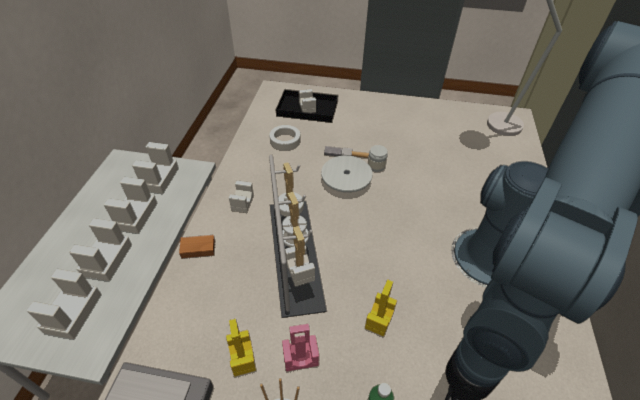

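Run:
```python
import cv2,numpy as np
a=cv2.imread("pics/scene0.png")[140:290,250:450]; b=cv2.imread("pics/side0.png")[150:350,230:410]
cv2.imwrite("pics/c1.png",cv2.resize(a,None,fx=4,fy=4,interpolation=2))
cv2.imwrite("pics/c2.png",cv2.resize(b,None,fx=3,fy=3,interpolation=2))
```

```text
(no output)
```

View pics/c1.png

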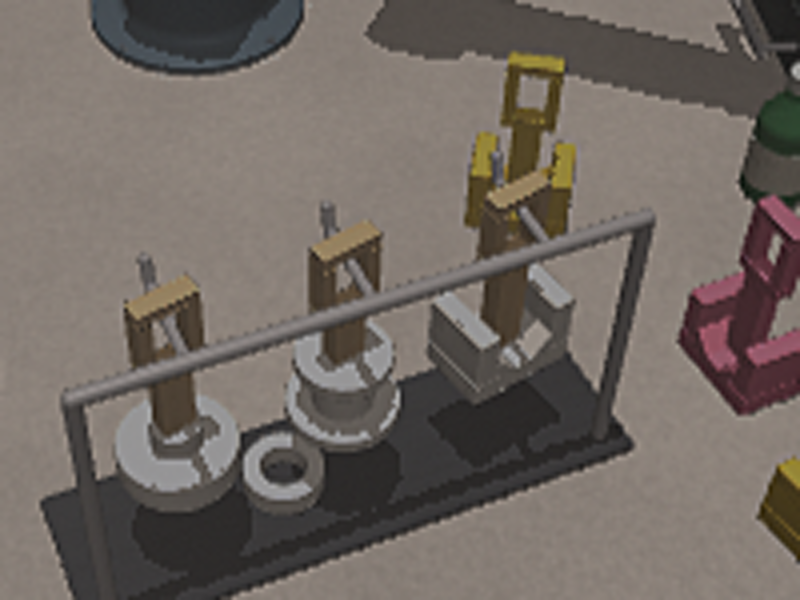

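View pics/c2.png

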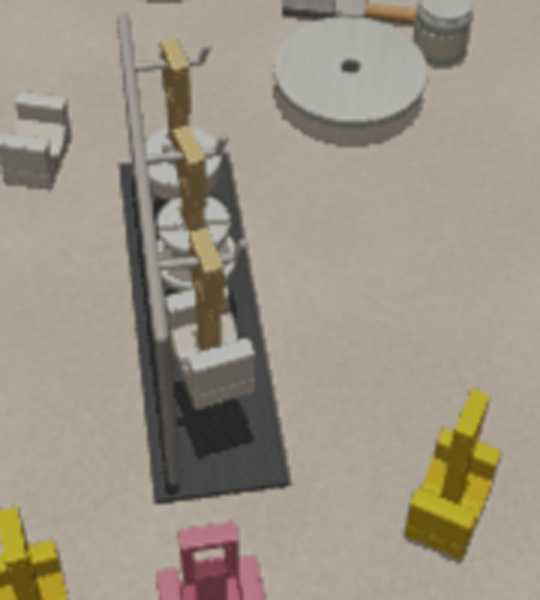

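```bash
cat > h.py <<'E'
import numpy as np,cv2
from station import bot
def ray(n,px,o=None):
    m=bot.camera_model(n); d=np.r_[cv2.undistortPoints(np.float64([[px]]),m["mtx"],None)[0,0],1]
    if n=="wrist":
        T=m["tool_from_camera"]; return o["ee_pos"]+o["tool_rot"]@T[:3,3], o["tool_rot"]@T[:3,:3]@d
    R=cv2.Rodrigues(m["rvec"])[0]; return -R.T@m["tvec"],R.T@d
def atz(n,px,z,o=None):
    c,d=ray(n,px,o); return c+d*(z-c[2])/d[2]
def tri(rs):
    A=[];b=[]
    for c,d in rs:
        d=d/np.linalg.norm(d);P=np.eye(3)-np.outer(d,d);A.append(P);b.append(P@c)
    return np.linalg.lstsq(np.vstack(A),np.hstack(b),rcond=None)[0]
E
python3 - <<'E'
from h import *
np.set_printoptions(precision=1,suppress=True)
for k,s,d,z in [("sad",(380,187.75),(298.3,232.7),244),("fl",(336.25,200.5),(292.7,198.7),244),("wh",(291,215),(288,168),244),("tt",(217,228),(347,172),40),("yel",(383.75,155.5),(389.3,283.3),164)]:
    print(k,tri([ray("scene",s),ray("side",d)]),atz("scene",s,z),atz("side",d,z))
E
```

```text
sad [545.6 214.7 242.8] [548.9 215.5 244. ] [544.5 213.8 244. ]
fl [583.8 101.3 240.4] [587.3 100.9 244. ] [582.9 104.8 244. ]
wh [623.7 -11.2 240.3] [628.7  -9.8 244. ] [622.   -9.1 244. ]
tt [ 475.  -249.3   37.8] [ 477.7 -248.    40. ] [ 474.6 -247.9   40. ]
yel [313.9 270.3 166.1] [318.  273.9 164. ] [310.2 263.2 164. ]
```

>>> step_arm(series=[[85,[0,0,-30],0],[85,[0,0,-60],0],[85,[-25,-11,-85],-5],[85,[-60,-26,-90],-10],[85,[-95,-41,-90],-15],[85,[-130,-56,-90],-20],[85,[-165,-71,-90],-25],[85,[-200,-86,-90],-30],[85,[-235,-101,-90],-35],[85,[-270,-116,-90],-38.6]])

```text
t: 0.93
ee_pos: [408.7, 340.8, 321.0]
tool_rot: [[-0.944, -0.331, -0.001], [-0.331, 0.944, -0.0], [0.001, -0.0, -1.0]]
force: [0.2, 0.4, -0.6]
grip_width: 84.7
finger_force: 0.0
```

>>> step_arm(series=[[85,[-15,-30,0],0],[85,[-30,-60,0],0],[85,[-48,-92,0],0],[85,[-65,-124,0],0],[85,[-80,-152,0],0],[85,[-87,-166,0],0],[85,[-87,-166,0],0],[85,[-87,-166,0],0],[85,[-87,-166,0],0],[85,[-87,-166,0],0]])

```text
t: 1.77
ee_pos: [543.3, 215.1, 321.5]
tool_rot: [[-0.944, -0.329, -0.0], [-0.329, 0.944, 0.0], [0.0, 0.001, -1.0]]
force: [0.3, 0.9, 0.7]
grip_width: 85.0
finger_force: 0.0
```

Run:
```python
from h import *
o=bot.get_obs(); im=bot.snapshot("wrist"); cv2.imwrite("pics/w1.png",im); print(bot.hold_point_z,o["ee_pos"],o["tool_rot"].round(4),o["force"])
m=bot.camera_model("wrist");T=m["tool_from_camera"]
for p in [(545,214,244),(545,214,222)]:
    q=o["tool_rot"].T@(np.array(p)-o["ee_pos"]); q=T[:3,:3].T@(q-T[:3,3]); print((m["mtx"]@q/q[2])[:2])
```

```text
18.700000000000003 [543.27804076 215.11947707 321.49871348] [[-9.445e-01 -3.286e-01 -4.000e-04]
 [-3.286e-01  9.445e-01  4.000e-04]
 [ 2.000e-04  5.000e-04 -1.000e+00]] [0.26991954 0.88083305 0.67258466]
[317.42158741 212.74653936]
[317.53063139 203.95134082]
```

View pics/w1.png

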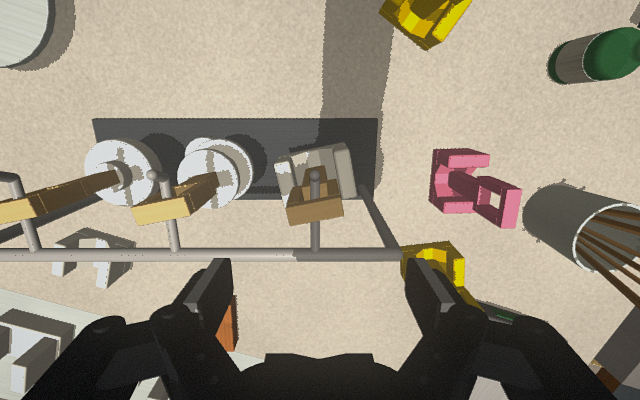

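Run:
```python
import cv2
a=cv2.imread("pics/w1.png")[130:270,260:400]
cv2.imwrite("pics/c3.png",cv2.resize(a,None,fx=4,fy=4,interpolation=2))
```

```text
(no output)
```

View pics/c3.png

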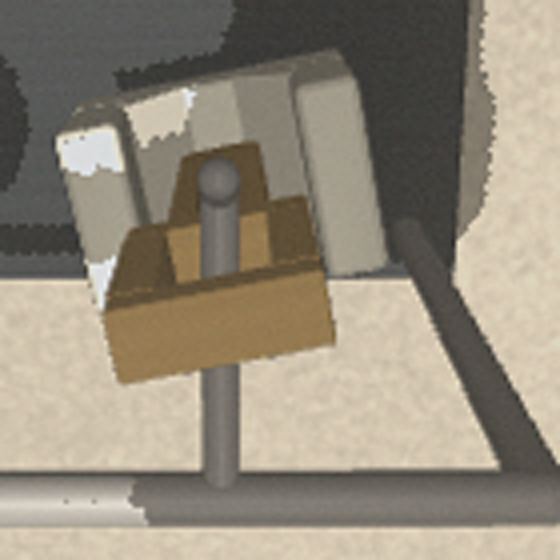

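Run:
```python
from h import *
o=bot.get_obs()
P=np.array([atz("wrist",(x/4+260,y/4+130),244,o) for x,y in [(105,310),(320,268),(335,343),(120,383)]])
R=o["tool_rot"]; Q=(P-o["ee_pos"])@R
print(Q.round(1),Q.mean(0),P.mean(0)); d=(Q[1]-Q[0]+Q[2]-Q[3])/2; print(np.linalg.norm(d),np.degrees(np.arctan2(d[0],d[1])))
B=[(R.T@(atz("wrist",p,230,o)-o["ee_pos"])).round(1) for p in [(260,255),(390,254.5),(315.5,175),(315.3,245)]];print(B)
```

```text
[[  3.  -25.8  77.6]
 [ 11.5  15.6  77.6]
 [ -3.8  18.9  77.6]
 [-12.2 -23.3  77.6]] [-0.38600429 -3.64889025 77.60794035] [544.93217876 211.82294096 244.        ]
42.69138522283143 11.480676822720298
[array([-45.4, -51.6,  91.6]), array([-44.8,  61.2,  91.6]), array([25.5, -3.2, 91.6]), array([-35.8,  -3.6,  91.6])]
```

>>> step_arm(series=[[85,[0,-2,0],-6],[85,[0,-4,10],-11.4],[85,[0,-4,30],-11.4],[85,[0,-4,50],-11.4],[85,[0,-4,70],-11.4],[85,[0,-4,90],-11.4],[85,[0,-4,105],-11.4],[85,[0,-4,116],-11.4],[85,[0,-4,116],-11.4],[85,[0,-4,116],-11.4]])

```text
t: 2.65
ee_pos: [544.6, 210.8, 205.2]
tool_rot: [[-0.861, -0.508, -0.001], [-0.508, 0.861, -0.0], [0.001, 0.001, -1.0]]
force: [1.3, 0.2, 0.4]
grip_width: 85.1
finger_force: 0.0
```

>>> step_arm(series=[[70,[0,0,0],0],[60,[0,0,0],0],[54,[0,0,0],0],[50,[0,0,0],0],[46,[0,0,0],0],[42,[0,0,0],0],[38,[0,0,0],0],[36,[0,0,0],0],[36,[0,0,0],0],[36,[0,0,0],0]])

```text
t: 3.48
ee_pos: [546.0, 210.5, 205.9]
tool_rot: [[-0.862, -0.507, 0.001], [-0.507, 0.862, 0.001], [-0.001, 0.0, -1.0]]
force: [-0.9, 1.5, 5.4]
grip_width: 43.2
finger_force: 60.2
```

>>> step_arm(series=[[36,[0,0,-3],0],[36,[0,0,-6],0],[36,[0,0,-10],0],[36,[0,0,-14],0],[36,[0,0,-18],0],[36,[0,0,-22],0],[36,[0,0,-25],0],[36,[0,0,-25],0],[36,[0,0,-25],0],[36,[0,0,-25],0]])

```text
t: 4.32
ee_pos: [545.6, 210.1, 230.2]
tool_rot: [[-0.862, -0.507, -0.0], [-0.507, 0.862, 0.0], [0.0, 0.0, -1.0]]
force: [0.1, -0.1, -1.7]
grip_width: 43.4
finger_force: 60.7
```

Run:
```python
from h import *
o=bot.get_obs(); print(o["ee_pos"],o["force"],o["grip_width"])
a=bot.snapshot("wrist")[100:300,180:460]; b=bot.snapshot("side")[150:350,200:410]
cv2.imwrite("pics/g1.png",np.hstack([cv2.resize(a,(560,400)),cv2.resize(b,(240,400)) if 0 else cv2.resize(b[:, 40:160],(240,400))]))
```

```text
[545.60054734 210.14000013 230.18089948] [ 0.11651397 -0.07566693 -1.70161631] 43.38151078598197
```

View pics/g1.png

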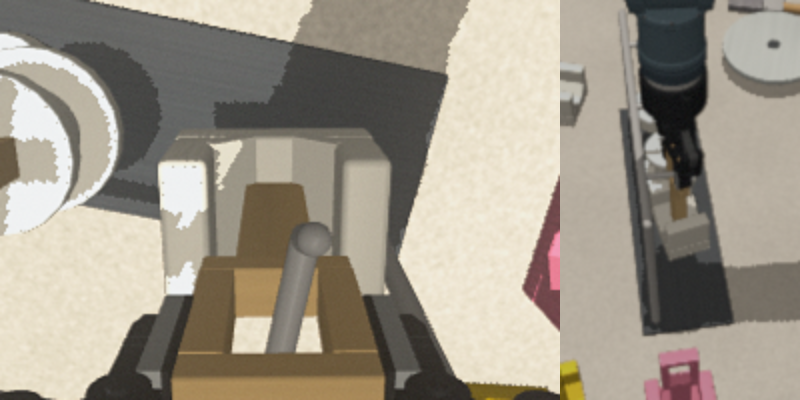

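>>> step_arm(series=[[36,[6,1.2,0],0],[36,[14,2.8,0],0],[36,[24,4.8,0],0],[36,[35,7,0],0],[36,[47,9.4,0],0],[36,[60,12,0],0],[36,[76,15.2,0],0],[36,[94,18.8,0],0],[36,[112,22.4,0],0],[36,[128,25.6,0],0]])

```text
t: 5.25
ee_pos: [420.3, 166.7, 230.2]
tool_rot: [[-0.862, -0.507, -0.001], [-0.507, 0.862, -0.0], [0.001, 0.0, -1.0]]
force: [-0.5, -0.2, -0.5]
grip_width: 43.4
finger_force: 60.7
```

>>> step_arm(series=[[36,[0,0,-14],0],[36,[0,0,-30],0],[36,[3,-7,-40],0],[36,[9,-20,-45],0],[36,[17,-40,-45],0],[36,[27,-65,-45],0],[36,[38,-91,-45],0],[36,[50,-120,-45],0],[36,[63,-150,-45],0],[36,[76,-181,-45],0]])

```text
t: 6.08
ee_pos: [448.2, -29.0, 275.5]
tool_rot: [[-0.862, -0.508, 0.001], [-0.508, 0.862, -0.0], [-0.0, -0.0, -1.0]]
force: [0.5, 0.2, 0.4]
grip_width: 43.3
finger_force: 61.0
```

>>> step_arm(series=[[36,[13,-31,0],0],[36,[26,-62,0],0],[36,[39,-93,0],0],[36,[51,-122,0],0],[36,[62,-148,0],0],[36,[72,-171,0],0],[36,[80,-190,0],0],[36,[85,-201,0],0],[36,[86,-205,0],0],[36,[86,-205,0],0]])

```text
t: 6.92
ee_pos: [478.3, -248.1, 275.1]
tool_rot: [[-0.862, -0.506, -0.0], [-0.506, 0.862, 0.0], [-0.0, 0.0, -1.0]]
force: [0.2, 0.4, -0.7]
grip_width: 43.4
finger_force: 61.1
```

Run:
```python
from h import *
o=bot.get_obs(); print(o["ee_pos"],o["force"],o["grip_width"])
a=bot.snapshot("scene")[120:300,120:380]; b=bot.snapshot("side")[60:260,240:440];w=bot.snapshot("wrist")
cv2.imwrite("pics/p1.png",np.hstack([cv2.resize(b,(400,400),interpolation=2),cv2.resize(w,(400,400))]))
```

```text
[ 478.28062145 -248.07165292  275.10053774] [ 0.16784778  0.39451739 -0.74548464] 43.40305443263464
```

View pics/p1.png

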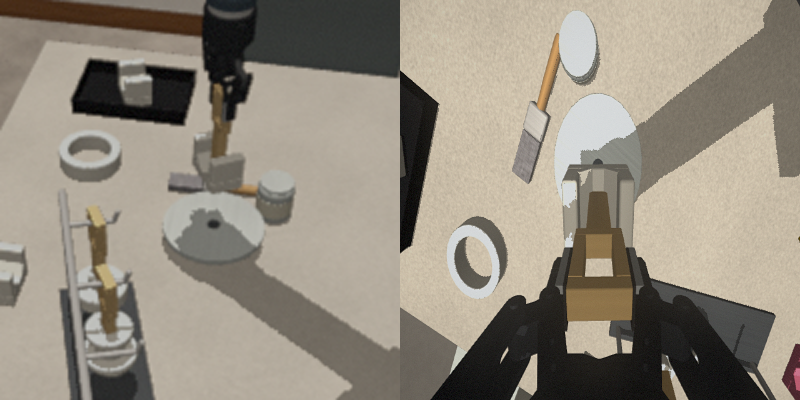

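>>> step_arm(series=[[36,[2,1,10],0],[36,[2,1,28],0],[36,[2,1,48],0],[36,[2,1,66],0],[36,[2,1,80],0],[36,[2,1,90],0],[36,[2,1,97],0],[36,[2,1,101],0],[36,[2,1,103],0],[36,[2,1,103],0]])

```text
t: 7.9
ee_pos: [476.5, -247.6, 172.5]
tool_rot: [[-0.862, -0.507, 0.0], [-0.507, 0.862, -0.0], [-0.0, -0.0, -1.0]]
force: [-0.5, -0.5, -1.2]
grip_width: 43.0
finger_force: 61.1
```

>>> step_arm(series=[[36,[0,0,0.5],0],[36,[0,0,1],0],[36,[0,0,1.5],0],[36,[0,0,2],0],[36,[0,0,2.5],0],[36,[0,0,3],0],[36,[0,0,3],0],[36,[0,0,3],0],[36,[0,0,3],0],[36,[0,0,3],0]])

```text
t: 8.73
ee_pos: [476.3, -247.7, 169.3]
tool_rot: [[-0.862, -0.507, 0.0], [-0.507, 0.862, 0.0], [-0.0, 0.0, -1.0]]
force: [0.4, -0.5, -1.2]
grip_width: 43.3
finger_force: 61.1
```

Not in contact yet; lowering in small steps.

>>> step_arm(series=[[36,[0,0,0.3],0],[36,[0,0,0.6],0],[36,[0,0,0.9],0],[36,[0,0,1.2],0],[36,[0,0,1.5],0],[36,[0,0,1.8],0],[36,[0,0,2],0],[36,[0,0,2],0],[36,[0,0,2],0],[36,[0,0,2],0]])

```text
t: 9.57
ee_pos: [476.3, -247.7, 167.3]
tool_rot: [[-0.862, -0.507, 0.0], [-0.507, 0.862, 0.0], [-0.0, 0.0, -1.0]]
force: [0.4, -0.4, -1.3]
grip_width: 43.4
finger_force: 61.1
```

>>> step_arm(series=[[36,[0,0,0.3],0],[36,[0,0,0.6],0],[36,[0,0,0.9],0],[36,[0,0,1.2],0],[36,[0,0,1.2],0],[36,[0,0,1.2],0],[36,[0,0,1.2],0],[36,[0,0,1.2],0],[36,[0,0,1.2],0],[36,[0,0,1.2],0]])

```text
t: 10.4
ee_pos: [476.4, -247.8, 166.5]
tool_rot: [[-0.862, -0.507, 0.001], [-0.507, 0.862, -0.0], [-0.0, -0.0, -1.0]]
force: [-1.1, 0.7, 5.1]
grip_width: 43.2
finger_force: 61.7
```

>>> step_arm(series=[[44,[0,0,0],0],[46,[0,0,0],0],[50,[0,0,0],0],[56,[0,0,0],0],[64,[0,0,0],0],[72,[0,0,0],0],[80,[0,0,0],0],[80,[0,0,0],0],[80,[0,0,0],0],[80,[0,0,0],0]])

```text
t: 11.23
ee_pos: [476.3, -247.7, 166.1]
tool_rot: [[-0.862, -0.507, 0.0], [-0.507, 0.862, 0.0], [-0.0, 0.0, -1.0]]
force: [-0.6, 0.3, -0.5]
grip_width: 80.0
finger_force: 0.0
```

>>> step_arm(series=[[80,[0,0,-6],0],[80,[0,0,-16],0],[80,[0,0,-30],0],[80,[0,0,-45],0],[80,[0,0,-60],0],[80,[0,0,-75],0],[80,[0,0,-90],0],[80,[0,0,-105],0],[80,[0,0,-110],0],[80,[0,0,-110],0]])

```text
t: 12.07
ee_pos: [477.3, -248.3, 278.4]
tool_rot: [[-0.862, -0.507, 0.004], [-0.507, 0.862, -0.002], [-0.002, -0.004, -1.0]]
force: [-0.3, -1.0, -0.6]
grip_width: 80.5
finger_force: 0.0
```

Run:
```python
from h import *
o=bot.get_obs(); print(o["ee_pos"],o["force"],o["grip_width"])
a=bot.snapshot("scene")[150:310,160:420]; b=bot.snapshot("side")[100:350,200:440]
cv2.imwrite("pics/f1.png",np.hstack([cv2.resize(a,(520,320),interpolation=2),cv2.resize(b,(280,320),interpolation=2)]))
```

```text
[ 477.27517559 -248.34147169  278.35601181] [-0.25688565 -0.95228914 -0.56199856] 80.48663081431076
```

View pics/f1.png

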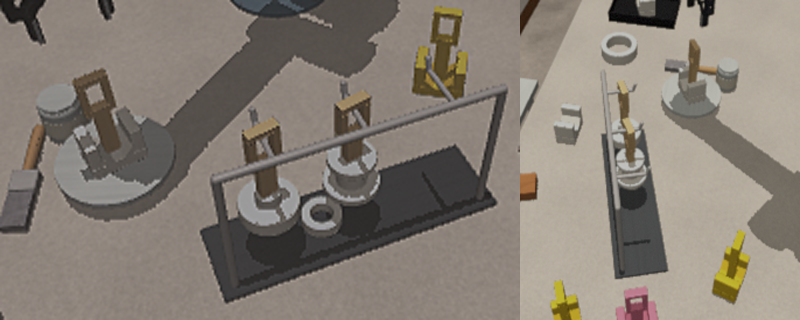

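The saddle stands upright in the middle of the turntable, around (105,135) in the scene crop. The other two patterns still hang on their hooks and the gripper is clear, so I'm handing in.

```bash
python3 -c "
from station import bot
print(bot.job_done())"
```

```text
the job is handed in; nothing more can be done
None
```

I lifted the saddle off its hook and set it down upright in the middle of the turntable at about 5 N contact force. I left the other two patterns hanging and handed the job in at about 12 s of the 42 s; no verdict came back.

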